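# Angle the spatula out of the half-covered utensil box and hold it up

## Task

The spatula is too long to be lifted straight out of the half-covered utensil box: raise its blade end, draw it out diagonally through the opening and finish while still holding it in the gripper, still, in the air, every part of it at least 5 cm higher than the top of the box. Leave the wooden spoon lying in the box, and do not knock over or shove the honey jar and the tin that stand next to it.

Things in the scene. Friction and masses are not known exactly. Their poses are not given: they have to be found in the camera images.
- utensil_box: Pale wooden box, fixed. Origin: centre of underside; x lengthwise to the open end (robot's left), z up. Outside 346 x 196 mm, inside x -165 to 165, y -90 to 90, floor at z 8, walls 8 thick. Side and open-end walls end at z 60. x -165 to -45 is roofed by a fixed cover, z 74 to 82 (top of the box): opening 210 x 180 mm. Two utensils lie in it along x, at y +42 and -42 (either way round).
- cover_edge (a point): Middle of the cover's lower edge, where the opening begins: x -45, y 0, z 74 mm in the box's frame, same axes. The utensils' handles lie under the cover, their heads in the opening. From a utensil's middle line it is about 48 mm to the side wall and 84 mm to the other utensil's.
- spatula: Spatula 311 x 52 x 16 mm, 56 to 104 g, flat on the box's floor, blade to the box's +x. Origin: centre of underside, within 10 mm of the centre of mass; x to the blade, z up. Rectangular blade x 52 to 155, 52 wide, 8 to 10 thick; bare shaft x 0 to 52, 12 wide, 10 high, in the opening, can be pinched across from above; handle x -155 to 0, 20 to 24 wide, to 16 high.
- spatula_tip (a point): Blade end of the spatula, x 155, z 4 mm in its frame.
- spatula_end (a point): Handle end of the spatula: x -155, z 8 mm in its frame. With this end on the floor under the cover, a blade-up tilt of about 10 degrees or more lets the blade pass the end wall; over about 22 degrees the handle meets the cover. Drawn along its own axis at such a tilt, by 130 mm or more, it comes clear of the cover.
- wooden_spoon: Brown wooden spoon, 310 x 47 x 14 mm, oval bowl at its +x end, thin round handle. Lies in the other lane of the box, bowl to the box's open end. Origin: centre of the underside. Stays in the box.
- honey_jar: Glass jar of honey with lid, 71 mm across, 110 mm high, stands beyond the box, off its -y side. Origin: centre of its underside. Leave alone.
- tin: Low food tin, 76 mm across, 58 mm high, stands just past the covered end of the box. Origin: centre of its underside. Leave alone.

How it is judged:
On the way:
1. the spatula is tilted through the opening: blade end above the end wall, handle end still under the cover (z of spatula_tip in the frame of utensil_box above 0.065 m and x of spatula_end in the frame of utensil_box below -0.045 m and z of spatula_end in the frame of utensil_box below 0.074 m and contact force between spatula and the fingers above 0.5 N), for 0.1 s.
At the end, for the whole second after the job is handed in: The gripper holds the spatula still, middle and both ends at least 40 mm above the box's top (122 mm above the worktop), touching nothing else; the wooden spoon lies flat in the box, its centre within 50 mm of the box's; honey jar and tin upright within 30 mm of their starts (height (world z) of each of spatula_tip, spatula_end, spatula above 0.122 m and contact force between spatula and the fingers above 0.5 N and contact force between spatula and utensil_box below 0.05 N and contact force between spatula and wooden_spoon below 0.05 N and contact force between spatula and honey_jar below 0.05 N and contact force between spatula and tin below 0.05 N and linear speed of spatula below 0.04 m/s and x of wooden_spoon in the frame of utensil_box between -0.05 and 0.05 m and y of wooden_spoon in the frame of utensil_box between -0.09 and 0.09 m and height (world z) of wooden_spoon below 0.035 m and angle between wooden_spoon's own x axis and vertical above 1.45 rad and angle between each of honey_jar, tin's own z axis and vertical below 0.2 rad and distance of each of honey_jar, tin from where it was at the start of the episode below 0.03 m); the arm keeps its last pose, push and grip.
It fails at once if the honey jar or the tin is knocked over or shoved by more than 30 mm (angle between any of honey_jar, tin's own z axis and vertical above 0.5 rad or distance of any of honey_jar, tin from where it was at the start of the episode above 0.03 m).
It fails at once if the wooden spoon is taken out of the box (height (world z) of wooden_spoon above 0.08 m).
It also fails if it takes over 35 s, if anything falls off the work surface, if the arm or the gripper's body presses on something with over 40 N, if the wrist force passes 120 N, or if a joint passes its speed limit or range.

## Robot

A 6-joint arm with a two-finger parallel gripper is mounted at the origin on a cart in front of the work surface, level with it; the furniture and walls round the work are solid. World frame = base frame: x ahead of the robot, y to its left, z up, the work surface at z = 0. Lengths are in m, angles in rad, forces in N, time in s.
With the tool pointing down it reaches from about 0.4 to 0.825 m from the base axis. Payload 7 kg.
Tool frame: the origin (TCP) lies midway between the tips of the shut fingers; the grasp point (between the pads) lies 19 mm behind it; z points along the fingers, y is the line along which they close (so a half turn about z gives the same grasp; the last joint's range is limited). The gripper opens to 88 mm and grips with 3 to 60 N. Pads are 19 mm wide; open, the fingers measure 130 mm over their backs; the gripper's body (78 mm by 193 mm) begins 47 mm behind the grasp point.
Start: joints at [-0.91, 0.359, 0.012, 0, -1.224, -0.288], TCP at [0.246, -0.629, 0.227] pointing down, gripper open.
Joint ranges: [-3.07, 3.07], [-1.43, 2.12], [-1.02, 1.25], [-3.03, 1.67], [-3.05, -0], [-3.03, 3.03]. Speed limits (rad/s): [2.39, 2.39, 3.01, 3.14, 3.14, 3.14].

## Interface

Orientations are given as [roll, pitch, yaw] about the fixed x, y, z axes, in that order (R = Rz(yaw) Ry(pitch) Rx(roll)).
In Python, from station import arm gives the robot as it stands.
- The arm moves only by the tool servo_tool, never from a script. Its argument "deltas" is a list of rows, each a list of 7 numbers: the closure, from -1 (fully open) to 1 (shut), then the shift along the tool's x, y, z in mm, then the turn, a rotation vector about the tool's x, y, z in degrees. In form: [[gripper, x, y, z, ax, ay, az], ...]. A call has 1 to 20 rows; each row shifts and turns the commanded pose from where the row before left it, along the tool's axes as they then stand; what a row does not reach is not made up. A row lasts 1/12 s, in which the tool goes at most 41.7 mm and 7.16 degrees, less where a joint would pass 70% of its speed; a pose out of reach is approached as far as the arm can. A call is refused whole if a number of a shift passes 41.7 or a number of a turn 7.16, either way. A call with a gripper value outside its range is refused whole. The fingers move at their own pace and stop on an object; "squeeze" is the grip in N (left out, the last holds). Time passes only in rows, so rows that do not move let the fingers close. It gives the time, the measured TCP pose, the force, the opening and the grip force at its end, in the units of the state.
- arm.get_state(): the state, without advancing time (a new reading comes with each control period).
- arm.grab_frame(name): name is "scene" or "top" or "wrist"; returns a dict with "color" (480x640x3 uint8, red, green, blue), "K" (3x3 intrinsics, pixels), "distortion" ([k1, k2, p1, p2, k3] as OpenCV has them; the pictures are not rectified), "position" and "orientation" of the camera in the world. Camera axes: x right, y down, z forward; pixel columns grow to the right and rows downward; lengths in m; the calibration is good to about 2 mm. A picture is of the moment at which its call begins. There is no depth.
- arm.job_done(): hands the job in; it is judged then, once.
Trained networks look in a picture, given as the dict that the camera call returned (one of the last four; its "shot" number tells which), for a name from the list of things; names that differ only in an ending like _2 or _b are one class to them, and where a whole thing is asked for, a point or a joint stands for the part that bears it (a point fixed in the world has none). Each returns a list of dicts, best first, with "conf" (0 to 1); they miss things now and then, are a little off and sometimes report something else, mostly with a low value. They report only what shows in the picture. A call takes as long as a camera call.
- arm.recognise(query, picture): "at" ([x, y, z] in m, in the coordinates of the camera as it stood for that picture, good to about 4 mm: the middle of the surface that is visible of it).
The state is a dict: "t": time; "q": joint angles; "qd": joint speeds; "joint_efforts": joint torques, N m; "eef_pos": TCP position; "ee_rot": TCP orientation; "force": force on the tool from outside, world axes, zero at the start; "moment": the same for the moment, N m; "width": finger opening in m; "gripper_force": force on a finger pad.
Only numpy, scipy, OpenCV 4.12 (cv2) and the standard library are available. Lean on these libraries where they do the work, as an engineer would, in place of code of your own. Each camera call takes 0.05 s, during which the arm holds its last target. There are 200 camera calls.

## Working session

There is one attempt and no reset: what is moved stays moved. The work goes in short steps, Python scripts to look and compute and a tool call to move; the robot and the scene stay as the last step left them, time stands still between calls to the robot, and variables do not carry over. Pictures are saved under pics/ and viewed, at most 10 in all, crops included, and the job is handed in when it is done.

Besides the shell and the picture viewer there is one more tool, called by a JSON object that holds its "method" and its "body", one argument or row to a line. servo_tool: Moves the arm, as the interface text tells. Its arguments: {"type":"object","properties":{"deltas":{"type":"array","items":{"type":"array","items":{"type":"number"}}},"squeeze":{"type":"number"}},"required":["deltas"]}

```bash
mkdir -p pics; cat > h.py <<'E'
import numpy as np, cv2
from scipy.spatial.transform import Rotation as R
from station import arm
def camR(f):
    o=np.array(f["orientation"],float)
    return o if o.shape==(3,3) else (R.from_euler('xyz',o) if o.size==3 else R.from_quat(o)).as_matrix()
def world(f,p): return camR(f)@np.array(p)+np.array(f["position"])
def ray(f,uv,z):
    n=cv2.undistortPoints(np.array([[uv]],float),np.array(f["K"]),np.array(f["distortion"]))[0,0]
    d=camR(f)@np.array([n[0],n[1],1]); p=np.array(f["position"]); return p+d*(z-p[2])/d[2]
def proj(f,P):
    Rc=camR(f).T; t=-Rc@np.array(f["position"])
    return cv2.projectPoints(np.array(P,float).reshape(-1,3),cv2.Rodrigues(Rc)[0],t,np.array(f["K"]),np.array(f["distortion"]))[0][:,0]
def save(f,n): cv2.imwrite(f"pics/{n}.png",f["color"][:,:,::-1])
E
python3 - <<'E'
from h import *
np.set_printoptions(precision=4,suppress=True)
for c in ["top","scene"]:
    f=arm.grab_frame(c); save(f,c+"0"); print(c,f["position"],f["orientation"])
    for n in ["utensil_box","cover_edge","spatula","spatula_tip","spatula_end","wooden_spoon","honey_jar","tin"]:
        print(n,[(world(f,r["at"]).round(4),round(r["conf"],2)) for r in arm.recognise(n,f)[:2]])
s=arm.get_state(); print(s)
E
```

```text
top [ 0.3507 -0.0382  1.2384] [-2.9535 -0.     -1.5681]
utensil_box [(array([ 0.5134, -0.0348,  0.0599]), 0.95), (array([ 0.6268, -0.1504,  0.1069]), 0.67)]
cover_edge [(array([ 0.5071, -0.0381,  0.0573]), 0.63), (array([ 0.6257, -0.1476,  0.1069]), 0.28)]
spatula [(array([0.5327, 0.0911, 0.0132]), 0.57), (array([ 0.4179, -0.228 ,  0.0534]), 0.25)]
spatula_tip [(array([0.5305, 0.0903, 0.0101]), 0.87), (array([ 0.6239, -0.1469,  0.1084]), 0.16)]
spatula_end [(array([0.5265, 0.0882, 0.0166]), 0.88)]
wooden_spoon [(array([0.6062, 0.0552, 0.0166]), 0.56), (array([0.5262, 0.0856, 0.0155]), 0.43)]
honey_jar [(array([ 0.5126, -0.036 ,  0.0607]), 0.56), (array([ 0.6265, -0.148 ,  0.108 ]), 0.55)]
tin [(array([ 0.4183, -0.2288,  0.0569]), 0.61)]
scene [ 0.0213 -0.5947  0.6237] [-2.1515 -0.0036 -0.7745]
utensil_box [(array([ 0.4771, -0.107 ,  0.0592]), 0.62)]
cover_edge [(array([ 0.4835, -0.1025,  0.0627]), 0.79)]
spatula [(array([0.5353, 0.0959, 0.0177]), 0.96)]
spatula_tip [(array([ 0.4026, -0.2375,  0.0549]), 0.68), (array([0.5335, 0.0959, 0.0179]), 0.59)]
spatula_end [(array([0.5371, 0.0936, 0.0208]), 0.97)]
wooden_spoon [(array([0.6103, 0.0685, 0.0214]), 0.55)]
honey_jar [(array([ 0.6173, -0.1686,  0.0751]), 0.76)]
tin [(array([ 0.4055, -0.2393,  0.0548]), 0.86)]
{'t': 0.9, 'q': array([-0.9099,  0.3586,  0.0119, -0.    , -1.2241, -0.2881]), 'qd': array([-0.0004, -0.0011,  0.0005,  0.0002,  0.0002, -0.0007]), 'joint_efforts': array([ -0.001 , -58.2353,  29.3297,   7.0025,   0.0125,   0.    ]), 'eef_pos': array([ 0.2458, -0.6286,  0.2266]), 'ee_rot': array([-3.1415,  0.    , -2.7688]), 'force': array([-1.2482, -0.5276, -0.4405]), 'moment': array([ 0.0463, -0.0296, -0.0005]), 'gripper_force': 0.0, 'width': 0.08789714147444269}
```

View pics/top0.png

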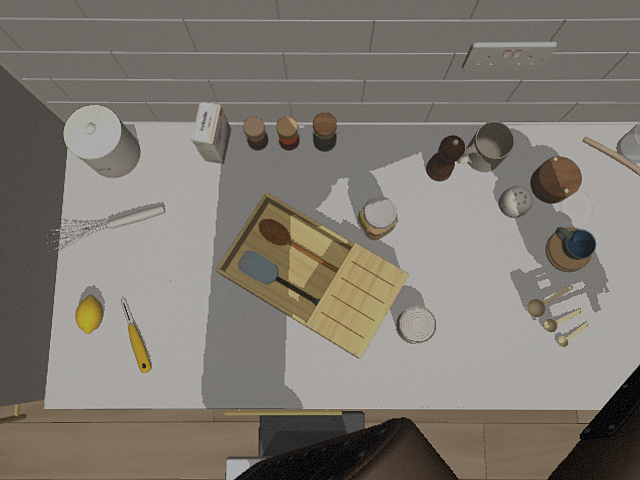

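View pics/scene0.png

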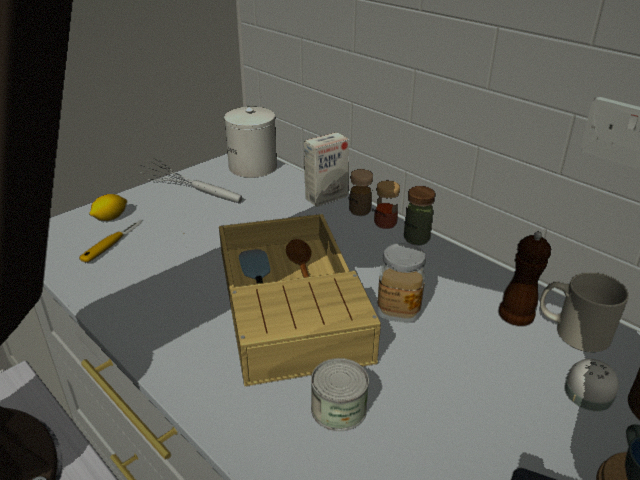

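The top picture shows the blue spatula in the near lane (box +y), with its blade around (258,267) and its shaft running to about (318,303). The spoon is in the far lane, the jar is at (378,215), the tin at (417,324), and the cover edge runs (353,241) to (306,325). The scene picture agrees.

```bash
python3 - <<'E'
from h import *
from scipy.optimize import least_squares
np.set_printoptions(precision=4,suppress=True)
f=arm.grab_frame("top"); img=f["color"]
M=[(173,98,60),(173,-98,60),(-173,-98,82),(-173,98,82),(-45,-98,82),(-45,98,82)]
U=[(219,269),(265,195),(408,273),(361,357),(353,241),(306,325)]
def T(p,P): c,s=np.cos(p[2]),np.sin(p[2]); P=np.array(P,float)/1000; return np.c_[p[0]+c*P[:,0]-s*P[:,1],p[1]+s*P[:,0]+c*P[:,1],P[:,2]]
r=least_squares(lambda p:(proj(f,T(p,M))-U).ravel(),[.5,-.04,1.0],loss='soft_l1'); p=r.x
print("box",p,np.degrees(p[2]),r.fun.reshape(-1,2).round(1))
inv=lambda w:((w[:2]-p[:2])@np.array([[np.cos(p[2]),-np.sin(p[2])],[np.sin(p[2]),np.cos(p[2])]]))*1000
# blade by colour (blue > red)
i=img.astype(int); m=((i[...,2]-i[...,0])>8).astype(np.uint8)
m[:240]=0;m[320:]=0;m[:,:225]=0;m[:,325:]=0
n,l,st,ce=cv2.connectedComponentsWithStats(m); k=1+np.argmax(st[1:,4]); print(st[k],ce[k])
ys,xs=np.where(l==k); W=np.array([inv(ray(f,(x,y),.017)) for x,y in zip(xs,ys)]); print("blade box-frame",W.min(0),W.max(0),cv2.minAreaRect(W.astype(np.float32)))
# dark shaft pixels
g=img.max(2); md=(g<60); md[:270]=0; md[310:]=0; md[:,:270]=0; md[:,322:]=0
ys,xs=np.where(md); D=np.array([inv(ray(f,(x,y),.018)) for x,y in zip(xs,ys)])
D=D[abs(D[:,1]-42)<16]
for a in range(-45,70,10):
    d=D[(D[:,0]>=a)&(D[:,0]<a+10)]
    if len(d): print(a,len(d),d[:,1].min(),d[:,1].max(),d[:,1].mean())
v=img.copy()
for pt in proj(f,T(p,M+[(173,98,0),(-173,98,0)])): cv2.circle(v,tuple(int(round(q)) for q in pt),1,(255,0,0),-1)
c=cv2.resize(v[180:370,205:425],None,fx=3,fy=3,interpolation=cv2.INTER_CUBIC); cv2.imwrite("pics/crop1.png",c[:,:,::-1])
E
```

```text
box [ 0.5201 -0.0153  1.0388] 59.52138638377874 [[-4.4  1.6]
 [-0.3 -3.5]
 [ 1.6 -0.2]
 [ 0.1  0.9]
 [ 1.6  0.1]
 [-0.8 -0.6]]
[244 252  34  32 548] [262.2719 269.7026]
blade box-frame [64.1195 19.0869] [134.1268  67.3955] ((98.94952392578125, 42.78667449951172), (69.58192443847656, 48.21382522583008), 0.9951143860816956)
-45 12 35.552715243293235 48.91849722468854 42.115703021210884
-35 20 38.781564876558285 48.18359240661037 43.338847007405754
-25 22 38.71592536576036 47.391047928210895 43.002913931892586
-15 19 38.64964348508343 47.33325899702788 43.09652820627896
-5 20 38.582718248219926 46.935116803580684 42.898177433568506
5 19 38.92011135680273 46.875889546103366 42.7103897160176
15 18 38.85265231704223 46.4762470254835 42.89037476146286
25 21 38.78454668973864 47.49589504663416 43.12596779946181
35 19 39.122300411250954 47.09540556656876 43.109471815687755
45 20 38.71579363708555 47.435520771661004 42.89504498488676
55 16 39.72979254040531 48.45667263692413 44.102679571600774
```

View pics/crop1.png

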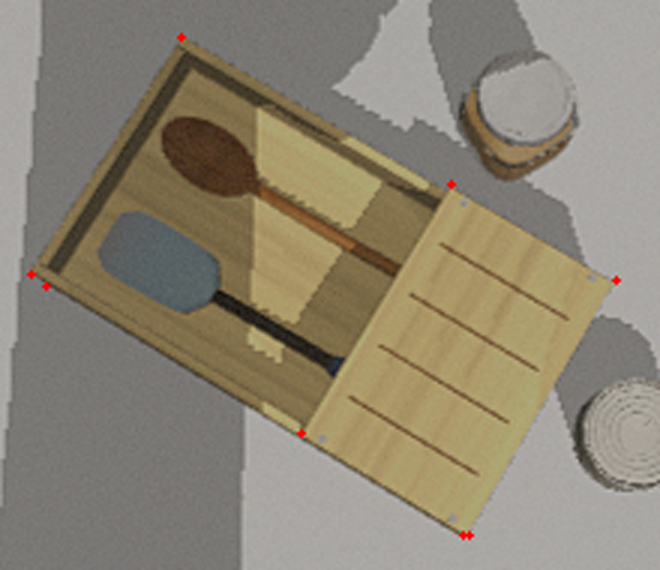

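Overlay shows the box model slightly off at the corners. In the crop, the blade spans (98,250) to (218,295), the shaft runs down to a blue collar at (335,365), and the cover edge runs (447,190) to (304,432). I'll refit with these picks.

```bash
cat >> h.py <<'E'
def T(p,P): c,s=np.cos(p[2]),np.sin(p[2]); P=np.array(P,float)/1000; return np.c_[p[0]+c*P[:,0]-s*P[:,1],p[1]+s*P[:,0]+c*P[:,1],P[:,2]]
E
python3 - <<'E'
from h import *
from scipy.optimize import least_squares
np.set_printoptions(precision=4,suppress=True)
f=arm.grab_frame("top")
M=[(173,98,60),(173,-98,60),(-173,-98,82),(-173,98,82),(-45,-98,82),(-45,98,82)]
c=lambda x,y:(x/3+205-.33,y/3+180-.33)
U=[c(39,266),c(184,42),c(611,282),c(466,532),c(448,188),c(304,432)]
r=least_squares(lambda p:(proj(f,T(p,M))-U).ravel(),[.5,-.04,1.0]); p=r.x
print("box",p,np.degrees(p[2]),r.fun.reshape(-1,2).round(1))
A=np.array([[np.cos(p[2]),-np.sin(p[2])],[np.sin(p[2]),np.cos(p[2])]])
inv=lambda w:((w[:2]-p[:2])@A)*1000
for n,u,z in [("tip",(99,245),.016),("tipb",(107,270),.016),("bladeend",(218,295),.016),("collar",(333,362),.018),("shaftmid",(265,322),.018)]: print(n,inv(ray(f,c(*u),z)))
g=arm.grab_frame("scene")
print("scene px of box pts",proj(g,T(p,M)).round(0).tolist())
print("jar/tin box frame",inv(np.array([.622,-.16])),inv(np.array([.408,-.235])))
w=T(p,[(20,43,10)])[0]; print("grasp world x20:",w)
s=arm.get_state(); t=s["eef_pos"]; Rt=R.from_euler('xyz',s["ee_rot"]).as_matrix(); print("toolR",Rt)
E
```

```text
box [ 0.5203 -0.0161  1.0297] 58.99534734789708 [[-2.6  1.3]
 [-0.2 -2.6]
 [ 1.6 -0.1]
 [ 0.7  1.3]
 [ 1.3 -1. ]
 [-0.9  0.6]]
tip [151.8752  56.6063]
tipb [137.2561  68.8295]
bladeend [60.166  43.1862]
collar [-34.5315  41.7477]
shaftmid [21.2801 42.4559]
scene px of box pts [[219.0, 227.0], [323.0, 215.0], [382.0, 325.0], [241.0, 348.0], [356.0, 272.0], [230.0, 289.0]]
jar/tin box frame [ -70.9616 -161.3437] [-245.4791  -16.5519]
grasp world x20: [0.4937 0.0232 0.01  ]
toolR [[-0.9313 -0.3642  0.    ]
 [-0.3642  0.9313 -0.    ]
 [-0.     -0.     -1.    ]]
```

{"method": "servo_tool", "body": {
  "deltas": [
    [0.1,0,0,0,0,0,-6.27],
    [0.1,0,0,0,0,0,-6.27],
    [0.1,0,0,0,0,0,-6.27],
    [0.1,0,0,0,0,0,-6.27],
    [0.1,0,0,0,0,0,-6.27],
    [0.1,0,0,0,0,0,-6.27],
    [0.1,-38,6.8,0,0,0,0],
    [0.1,-38,6.8,0,0,0,0],
    [0.1,-38,6.8,0,0,0,0],
    [0.1,-38,6.8,0,0,0,0],
    [0.1,-38,6.8,0,0,0,0],
    [0.1,-38,6.8,0,0,0,0],
    [0.1,-38,6.8,0,0,0,0],
    [0.1,-38,6.8,0,0,0,0],
    [0.1,-38,6.8,0,0,0,0],
    [0.1,-38,6.8,0,0,0,0]
  ]
}}

```text
t: 2.38
eef_pos: [0.3837, -0.2662, 0.227]
ee_rot: [-3.141, 0.0, -2.112]
force: [1.1, -0.0, -0.0]
width: 0.0393
gripper_force: 0.0
```

{"method": "servo_tool", "body": {
  "deltas": [
    [0.1,-38,6.8,0,0,0,0],
    [0.1,-38,6.8,0,0,0,0],
    [0.1,-38,6.8,0,0,0,0],
    [0.1,-38,6.8,0,0,0,0],
    [0.1,-38,6.8,0,0,0,0],
    [0.1,-38,6.8,0,0,0,0],
    [0.1,-38,6.8,0,0,0,0],
    [0.1,-38,6.8,0,0,0,0],
    [0.1,0,0,0,0,0,0],
    [0.1,0,0,0,0,0,0],
    [0.1,0,0,0,0,0,0]
  ]
}}

```text
t: 3.3
eef_pos: [0.4932, 0.0207, 0.2264]
ee_rot: [3.141, -0.0, -2.111]
force: [0.6, -0.3, -1.2]
width: 0.0396
gripper_force: 0.0
```

```bash
python3 - <<'E'
from h import *
np.set_printoptions(precision=4,suppress=True)
f=arm.grab_frame("wrist"); p=[.5203,-.0161,1.0297]
A=np.array([[np.cos(p[2]),-np.sin(p[2])],[np.sin(p[2]),np.cos(p[2])]])
for n in ["spatula","spatula_tip","cover_edge","wooden_spoon"]:
    print(n,[((world(f,r["at"])[:2]-p[:2])@A*1000,world(f,r["at"])[2].round(4),round(r["conf"],2)) for r in arm.recognise(n,f)[:2]])
v=f["color"].copy()
P=[(-45,98,82),(-45,-98,82),(173,98,60),(173,-98,60),(18,42.5,18),(153,42.5,16),(60,42.5,16),(-30,42.5,18)]
for q,col in zip(proj(f,T(p,P)),[(255,0,0)]*4+[(0,255,0)]*4): cv2.circle(v,tuple(int(round(a)) for a in q),4,col,-1); print(q.round())
cv2.imwrite("pics/wrist1.png",v[:,:,::-1])
E
```

```text
spatula [(array([72.3839, 47.6021]), np.float64(0.0165), 0.55)]
spatula_tip [(array([73.862 , 48.9011]), np.float64(0.0168), 0.81)]
cover_edge [(array([-43.7852,  -3.3904]), np.float64(0.0823), 0.92), (array([77.7088, 46.1984]), np.float64(0.0179), 0.48)]
wooden_spoon [(array([ 17.7802, -38.472 ]), np.float64(0.0181), 0.9)]
[394. 141.]
[130. 142.]
[379. 382.]
[169. 382.]
[319. 210.]
[320. 340.]
[319. 253.]
[319. 157.]
```

View pics/wrist1.png

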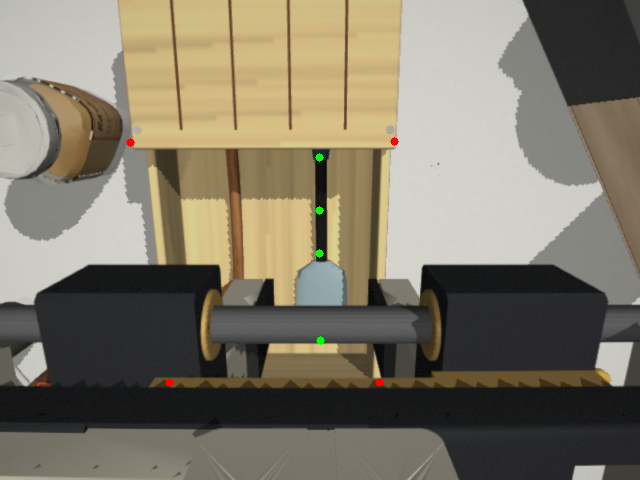

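Wrist view: the shaft is centred near column 322, between the open fingers, with the neck at row 262 and the cover edge at row 148. That means a small shift of a few mm is needed before going down.

{"method": "servo_tool", "body": {
  "deltas": [
    [0.3,-3,1,20,0,0,0],
    [0.3,-3,0.5,30,0,0,0],
    [0.3,0,0,35,0,0,0],
    [0.3,0,0,35,0,0,0],
    [0.3,0,0,30,0,0,0],
    [0.3,0,0,25,0,0,0],
    [0.3,0,0,15,0,0,0],
    [0.3,0,0,12,0,0,0],
    [0.3,0,0,8,0,0,0],
    [0.3,0,0,4,0,0,0],
    [0.3,0,0,0,0,0,0],
    [0.3,0,0,0,0,0,0],
    [0.3,0,0,0,0,0,0]
  ]
}}

```text
t: 4.63
eef_pos: [0.4959, 0.0267, 0.0134]
ee_rot: [-3.141, 0.001, -2.112]
force: [-0.4, 0.0, 0.5]
width: 0.0305
gripper_force: 0.0
```

{"method": "servo_tool", "body": {
  "deltas": [
    [1,0,0,0,0,0,0],
    [1,0,0,0,0,0,0],
    [1,0,0,0,0,0,0],
    [1,0,0,0,0,0,0],
    [1,0,0,0,0,0,0],
    [1,0,0,0,0,0,0]
  ],
  "squeeze": 50
}}

```text
t: 5.13
eef_pos: [0.4954, 0.0267, 0.0129]
ee_rot: [-3.141, 0.0, -2.112]
force: [-1.9, 0.8, 4.4]
width: 0.0096
gripper_force: 50.0
```

The width of 9.6 mm suggests a shallow bite on the shaft. I'll reopen slightly, go 4 mm lower and grip again.

{"method": "servo_tool", "body": {
  "deltas": [
    [0.4,0,0,0,0,0,0],
    [0.4,0,0,0,0,0,0],
    [0.4,0,0,2,0,0,0],
    [0.4,0,0,2,0,0,0],
    [0.4,0,0,0,0,0,0],
    [0.4,0,0,0,0,0,0]
  ]
}}

```text
t: 5.63
eef_pos: [0.4952, 0.0265, 0.0083]
ee_rot: [3.141, -0.0, -2.112]
force: [-0.9, 0.9, 1.3]
width: 0.0263
gripper_force: 0.6
```

{"method": "servo_tool", "body": {
  "deltas": [
    [1,0,0,0,0,0,0],
    [1,0,0,0,0,0,0],
    [1,0,0,0,0,0,0],
    [1,0,0,0,0,0,0],
    [1,0,0,0,0,0,0],
    [1,0,0,0,0,0,0]
  ],
  "squeeze": 55
}}

```text
t: 6.13
eef_pos: [0.4951, 0.0265, 0.0084]
ee_rot: [3.141, -0.0, -2.112]
force: [0.6, 0.0, -0.7]
width: 0.0104
gripper_force: 55.0
```

{"method": "servo_tool", "body": {
  "deltas": [
    [1,0.1,0,-6.4,0,-2,0],
    [1,0.1,0,-6.4,0,-2,0],
    [1,0.1,0,-6.4,0,-2,0],
    [1,0.1,0,-6.4,0,-2,0],
    [1,0.1,0,-6.4,0,-2,0],
    [1,0.1,0,-6.4,0,-2,0],
    [1,0.1,0,-6.4,0,-2,0],
    [1,0.1,0,-6.4,0,-2,0],
    [1,0,0,0,0,0,0],
    [1,0,0,0,0,0,0],
    [1,0,0,0,0,0,0],
    [1,0,0,0,0,0,0]
  ]
}}

```text
t: 7.13
eef_pos: [0.4915, 0.0207, 0.0587]
ee_rot: [3.141, 0.278, -2.112]
force: [-1.0, -0.3, -0.7]
width: 0.0101
gripper_force: 55.0
```

```bash
python3 - <<'E'
from h import *
f=arm.grab_frame("scene"); save(f,"scene1"); s=arm.get_state(); print(s["moment"],s["force"],s["q"])
t=s["eef_pos"]; a=np.radians(16); b=np.array([.515,.857,0])
u=b*np.cos(a)+[0,0,np.sin(a)]; v=f["color"].copy()
for d in (-.178,0,.132): 
    P=t+u*d+[0,0,.005]; q=proj(f,P)[0]; print(P.round(3),q); cv2.circle(v,tuple(int(round(c)) for c in q),2,(255,0,0),-1)
cv2.imwrite("pics/scene1.png",cv2.resize(v[180:420,160:440],None,fx=2.5,fy=2.5)[:,:,::-1])
E
```

```text
[-0.84254802  0.52479921 -0.04777438] [ 0.02107129 -0.5834003  -0.24669665] [ 0.266741    0.19203381 -0.57687224 -0.33099506 -0.6250599  -0.55534292]
[ 0.403 -0.126  0.015] [280.48328996 367.44091888]
[0.491 0.021 0.064] [260.81432968 270.89365098]
[0.557 0.13  0.1  ] [249.02050205 212.76390125]
```

View pics/scene1.png

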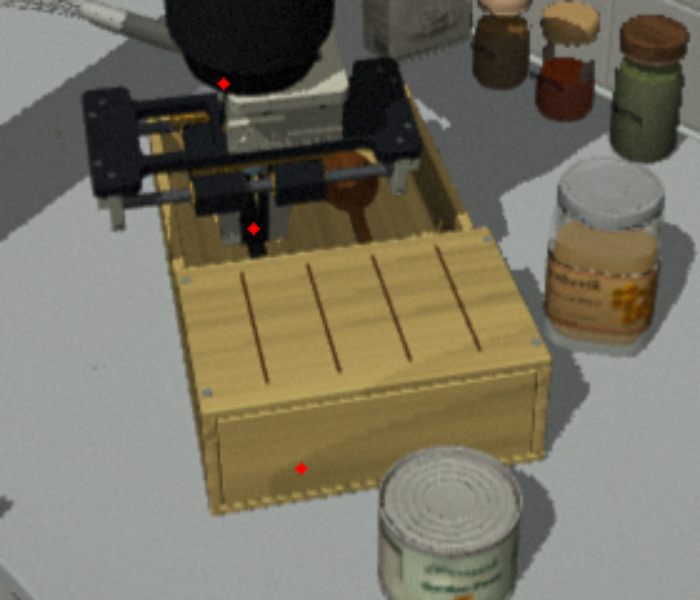

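The scene crop shows the shaft held between the fingers and the tool tilted, with jar, tin and spoon untouched. The blade is hidden behind the gripper, so I'll check the tilt from the wrist camera.

```bash
python3 - <<'E'
from h import *
f=arm.grab_frame("wrist"); s=arm.get_state()
t=s["eef_pos"]; b=np.array([.515,.857,0]); v=f["color"].copy()
for deg,col in ((16,(0,255,0)),(8,(255,0,0))):
    a=np.radians(deg); u=b*np.cos(a)+[0,0,np.sin(a)]; n=-b*np.sin(a)+[0,0,np.cos(a)]
    for d in (-.065,-.04,-.02,.02,.043,.132):
        q=proj(f,t+u*d+n*.009)[0]; print(deg,d,q.round()); cv2.circle(v,tuple(int(round(c)) for c in q),3,col,-1)
cv2.imwrite("pics/wrist2.png",v[:,:,::-1])
E
```

```text
16 -0.065 [317. 137.]
16 -0.04 [317. 205.]
16 -0.02 [318. 256.]
16 0.02 [318. 348.]
16 0.043 [318. 396.]
16 0.132 [319. 552.]
8 -0.065 [317. 143.]
8 -0.04 [317. 212.]
8 -0.02 [318. 262.]
8 0.02 [318. 347.]
8 0.043 [318. 389.]
8 0.132 [319. 518.]
```

View pics/wrist2.png

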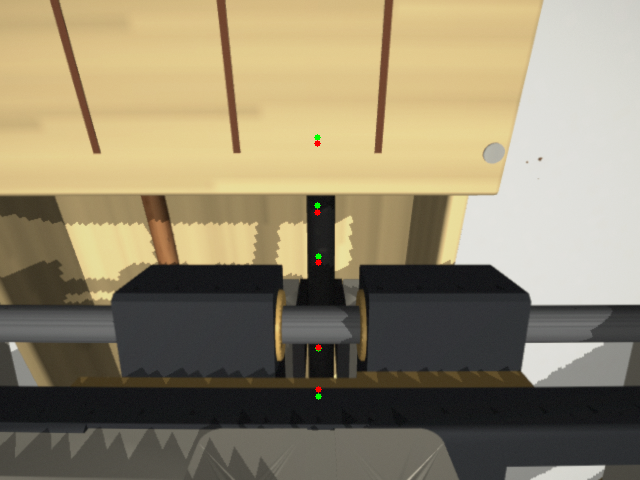

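{"method": "servo_tool", "body": {
  "deltas": [
    [1,-5,0,0,0,0,0],
    [1,-10,0,0,0,0,0],
    [1,-15,0,0,0,0,0],
    [1,-15,0,0,0,0,0],
    [1,-15,0,0,0,0,0],
    [1,-15,0,0,0,0,0],
    [1,-15,0,0,0,0,0],
    [1,-15,0,0,0,0,0],
    [1,-15,0,0,0,0,0],
    [1,-15,0,0,0,0,0],
    [1,-15,0,0,0,0,0],
    [1,-15,0,0,0,0,0],
    [1,-10,0,0,0,0,0],
    [1,-5,0,0,0,0,0],
    [1,0,0,0,0,0,0],
    [1,0,0,0,0,0,0]
  ]
}}

```text
t: 8.57
eef_pos: [0.5804, 0.1688, 0.1084]
ee_rot: [3.141, 0.279, -2.112]
force: [-0.3, -0.5, -1.1]
width: 0.0107
gripper_force: 55.0
```

{"method": "servo_tool", "body": {
  "deltas": [
    [1,-3,0,-10,0,0,0],
    [1,-5,0,-18,0,0,0],
    [1,-5,0,-18,0,0,0],
    [1,-5,0,-18,0,0,0],
    [1,-5,0,-18,0,0,0],
    [1,-5,0,-18,0,0,0],
    [1,-5,0,-18,0,0,0],
    [1,-3,0,-10,0,0,0],
    [1,0,0,0,0,0,0],
    [1,0,0,0,0,0,0],
    [1,0,0,0,0,0,0],
    [1,0,0,0,0,0,0],
    [1,0,0,0,0,0,0]
  ]
}}

```text
t: 9.65
eef_pos: [0.58, 0.168, 0.2403]
ee_rot: [3.14, 0.277, -2.113]
force: [-0.2, -0.3, -1.6]
width: 0.0104
gripper_force: 55.0
```

```bash
python3 - <<'E'
from h import *
f=arm.grab_frame("scene"); s=arm.get_state(); print(s["eef_pos"],s["width"],s["gripper_force"],s["t"])
t=s["eef_pos"]; a=np.radians(16); b=np.array([.515,.857,0]); u=b*np.cos(a)+[0,0,np.sin(a)]; v=f["color"].copy()
for d in (-.178,0,.132):
    P=t+u*d+[0,0,.005]; print(P.round(3)); cv2.circle(v,tuple(int(round(c)) for c in proj(f,P)[0]),2,(255,0,0),-1)
for n in ["honey_jar","tin","wooden_spoon"]: print(n,[(world(f,r["at"]).round(4),round(r["conf"],2)) for r in arm.recognise(n,f)[:1]])
cv2.imwrite("pics/scene2.png",v[:,:,::-1])
E
```

```text
[0.58008667 0.16808005 0.24056353] 0.010170486854762125 54.99313831329346 9.7
[0.492 0.021 0.197]
[0.58  0.168 0.246]
[0.645 0.277 0.282]
honey_jar [(array([ 0.6184, -0.1661,  0.075 ]), 0.87)]
tin [(array([ 0.4067, -0.24  ,  0.0535]), 0.88)]
wooden_spoon [(array([0.6092, 0.0695, 0.0193]), 0.73)]
```

View pics/scene2.png

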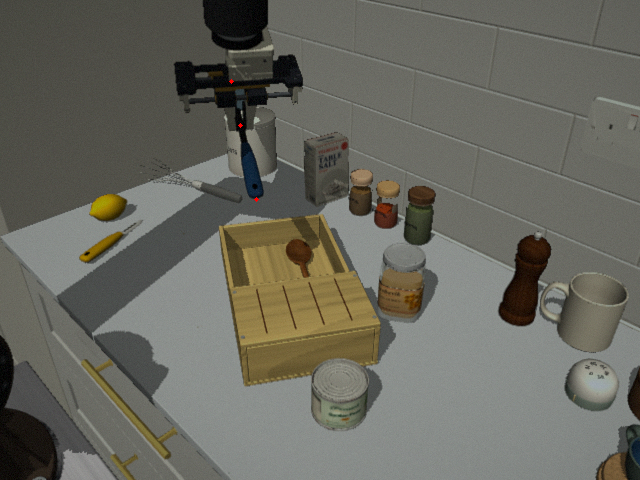

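The picture shows the spatula held in the air, with its handle end at (257,199) exactly where predicted (z about 0.197 m). The spoon is still in the box, and the jar and tin are unmoved.

```bash
python3 -c "
from station import arm
print(arm.job_done())"
```

```text
the job is handed in; nothing more can be done
None
```

I drew the spatula out diagonally and handed in the job at about 9.7 s, with the gripper still holding it and its lowest point about 11 cm above the box top; the spoon is still in the box and the jar and tin are unmoved, but no verdict was returned.

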